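Hang the wide gap gauge in its drawer

TASK

Put the wider of the two U-shaped gap gauges away: pull the cabinet drawer open, hang the gauge astride the bar inside it so that it hangs freely on the bar with one leg on either side, and push the drawer fully shut. Leave the narrower gauge and the other things on the bench where they are.

Things in the scene. Friction and masses are not known exactly. Their poses are not given: they have to be found in the camera images.
- wide_gauge: The wider gap gauge: dark steel frame like an upside-down U, 80 mm wide (its x), 20 thick (its y), 112 high, 0.36 kg, standing on its feet. Origin: centre of the underside; z up. Two legs 24 wide, slot 32 between, open below. Solid crown from 74 to 90 above the origin, black grip tab 44 wide from 90 to 112: grasp there across the thickness. Symmetric under a half turn about z.
- wide_gauge_notch (a point): Point of the wide gauge 66 mm above its origin, in the middle, in the 45-degree notch that ends the slot under the crown: it lies on the bar's axis when the gauge hangs seated. The bar, running along the gauge's y, then reaches 6 above this point, so fingertips must hold the gauge higher than that. Axes as the gauge.
- narrow_gauge: The narrower gap gauge, same material and height: 50 mm wide (x), 20 thick (y), 112 high, standing on the bench; origin at the centre of its underside. To be left alone.
- drawer (a joint): Drawer of the grey bench cabinet (cabinet 240 mm deep, 300 wide, 180 high): 0 = fully shut, up to 0.17 m = pulled fully out to the robot (along the handle point's -x; hanging bar then 85 mm clear of the cabinet).
- drawer_handle (a point): Middle of the drawer's handle: level round steel bar 11 mm thick, 110 long along y, 50 in front of the drawer front, 24 below the cabinet's top, 156 above the bench. Axes: x into the cabinet, y along the handle and the hanging bar, z up. Moves with the drawer.
- bar_free (a point): On the axis of the hanging bar in the drawer (round, steel, 12 mm thick, level, along y), at the middle of its free part, which runs 100 either way between the drawer's right wall and two thin gauges already hanging at the left. 109 above the bench; drawer front's top edge 55 above it, drawer floor 89 below. 135 behind, 25 to -y of and 47 below drawer_handle; moves with it.
- carriage: Dark slide carriage block 64 x 46 x 26 mm lying on the bench; origin at the centre of its underside. A bystander.
- jar: Small clear jar with a dark cap, 40 mm in diameter, 50 high, on the bench; origin at the centre of its underside. A bystander.
- screwdriver: Orange-handled screwdriver, 200 mm long, lying to the left; a bystander.
- wrench: Steel wrench, 170 mm long, lying to the left; a bystander.
- oil: White oil bottle, 56 mm in diameter, 150 high, standing to the left; a bystander.
There are look-alikes about, which are no part of the job. Leave any yellow look-alike of the wide_gauge alone.

How it is judged:
By the outcome, as a careful person would: the job done as asked, in the order asked, and still so for the second after the job is handed in, with the robot touching nothing.
It also fails if it takes over 72 s, if anything falls off the work surface, if the arm or the gripper's body presses on something with over 40 N, if the wrist force passes 120 N, or if a joint passes its speed limit or range.

ROBOT

A 6-joint arm with a two-finger parallel gripper is mounted at the origin on the work surface. World frame = base frame: x ahead of the robot, y to its left, z up, the work surface at z = 0. Lengths are in m, angles in rad, forces in N, time in s.
With the tool pointing down it reaches from about 0.375 to 0.75 m from the base axis. Payload 9 kg.
Tool frame: the origin (TCP) lies midway between the tips of the shut fingers; the grasp point (between the pads) lies 19 mm behind it; z points along the fingers, y is the line along which they close (so a half turn about z gives the same grasp; the last joint's range is limited). The gripper opens to 85 mm and grips with 20 to 120 N. Pads are 22 mm wide; open, the fingers measure 114 mm over their backs; the gripper's body (76 mm by 85 mm) begins 54 mm behind the grasp point. The pads swing forward as they close: fully open they stand 13 mm farther back than shut.
Start: joints at [1.097, 0.104, 0.097, 1.564, 0, 1.353], TCP at [0.152, 0.581, 0.231] pointing down, gripper open.
Joint ranges: [-2.99, 2.99], [-0.84, 1.86], [-1.1, 1.16], [-1.84, 2.11], [-1.51, 1.56], [-3.14, 3.14]. Speed limits (rad/s): [2.22, 2.22, 2.57, 3.14, 3.14, 3.14].

INTERFACE

Orientations are given as a unit quaternion [w, x, y, z].
In Python, from cell import manip gives the robot as it stands. The module is installed in compiled form; this text tells all that it offers.
- The arm moves only by the tool drive_tool, never from a script. Its argument "rows" is a list of rows, each an object with "translation": the shift along the tool's x, y, z as a fraction of full scale, a list of three; "twist": the turn, a rotation vector about the tool's x, y, z as a fraction of full scale, a list of three; "gripper": the opening, from 0 (shut) to 1 (fully open). A call has 1 to 12 rows; each row shifts and turns the commanded pose from where the row before left it, along the tool's axes as they then stand; what a row does not reach is not made up. Full scale, the value 1, is 40 mm for a shift and 10 degrees for a turn. A row lasts 1/8 s, in which the tool goes at most 62.5 mm and 10.7 degrees, less where a joint would pass 70% of its speed; a pose out of reach is approached as far as the arm can. A call with a number of a shift or a turn outside -1 to 1 is refused whole. A call with a gripper value outside its range is refused whole. The fingers move at their own pace and stop on an object; "grip_force" is the grip in N (left out, the last holds). Time passes only in rows, so rows that do not move let the fingers close. It gives the time, the measured TCP pose, the force, the opening and the grip force at its end, in the units of the state.
- manip.state(): the state, without advancing time (a new reading comes with each control period).
- manip.capture(name): name is "side" or "top"; returns the picture (384x512x3 uint8, blue, green, red); there is no depth.
- manip.calibration(name): a dict with "fx", "fy", "cx", "cy" (pixels), "k1" (the pictures are not rectified: a ray, as slopes to the right and down, at radius r is drawn at 1 + k1 r^2 times it, then the intrinsics apply), "R" (3x3) and "t" (3): a world point X has camera coordinates R X + t. Camera axes: x right, y down, z forward; pixel columns grow to the right and rows downward; lengths in m; the calibration is good to about 2 mm. A picture is of the moment at which its call begins. calibration takes no time and is no camera call.
- manip.job_done(): hands the job in; it is judged then, once.
The state is a dict: "time_s": time; "q": joint angles; "qvel": joint speeds; "effort": joint torques, N m; "position": TCP position; "tcp_rot": TCP orientation; "force": force on the tool from outside, world axes, zero at the start; "ft_torque": the same for the moment, N m; "opening": finger opening in m; "finger_force": force on a finger pad.
Only numpy, scipy, OpenCV 4.12 (cv2) and the standard library are available. Lean on these libraries where they do the work, as an engineer would, in place of code of your own. Each camera call takes 0.05 s, during which the arm holds its last target. There are 200 camera calls.

## Working session

There is one attempt and no reset: what is moved stays moved. The work goes in short steps, Python scripts to look and compute and a tool call to move; the robot and the scene stay as the last step left them, time stands still between calls to the robot, and variables do not carry over. Pictures are saved under pics/ and viewed, at most 10 in all, crops included, and the job is handed in when it is done.

Besides the shell and the picture viewer there is one more tool, called after "Request:" by a JSON object that holds its "fn" and its "kwargs". drive_tool: Moves the arm, as the interface text tells. Its arguments: {"type":"object","properties":{"rows":{"type":"array","items":{"type":"object","properties":{"translation":{"type":"array","items":{"type":"number"}},"twist":{"type":"array","items":{"type":"number"}},"gripper":{"type":"number"}}}},"grip_force":{"type":"number"}},"required":["rows"]}

```bash
mkdir -p pics
cat > h.py <<'E'
import numpy as np, cv2
from cell import manip
def ray(n,u,v):
    c=manip.calibration(n);K=np.array([[c['fx'],0,c['cx']],[0,c['fy'],c['cy']],[0,0,1.]])
    d=((u-c['cx'])/c['fx'],(v-c['cy'])/c['fy']); x,y=d
    for _ in range(20):
        s=1+c['k1']*(x*x+y*y); x,y=d[0]/s,d[1]/s
    R=np.array(c['R']);t=np.array(c['t']); return -R.T@t, R.T@np.array([x,y,1.])
def onz(n,u,v,z):
    o,d=ray(n,u,v); return o+d*(z-o[2])/d[2]
def tri(u1,v1,u2,v2,n1='side',n2='top'):
    o,d=ray(n1,u1,v1);p,e=ray(n2,u2,v2)
    s=np.linalg.lstsq(np.c_[d,-e],p-o,rcond=None)[0]; a=o+d*s[0];b=p+e*s[1]
    return (a+b)/2, np.linalg.norm(a-b)
def proj(n,X):
    c=manip.calibration(n);X=np.array(c['R'])@np.array(X)+np.array(c['t']);x,y=X[:2]/X[2];s=1+c['k1']*(x*x+y*y)
    return c['fx']*x*s+c['cx'],c['fy']*y*s+c['cy']
E
python3 - <<'E'
from h import *
np.set_printoptions(precision=4,suppress=True)
for n in('side','top'):
    im=manip.capture(n);cv2.imwrite(f'pics/{n}0.png',im)
    c=manip.calibration(n);print(n,{k:np.array(v).tolist() if np.ndim(v)==0 else 0 for k,v in c.items()},-np.array(c['R']).T@np.array(c['t']),np.array(c['R'])[2])
s=manip.state();print(s)
E
```

```text
side {'fx': 468.94314273407963, 'fy': 468.94314273407963, 'cx': 254.576163461437, 'cy': 189.9478497708282, 'k1': -0.10188991258910415, 'R': 0, 't': 0} [ 0.2429 -1.1026  0.8357] [ 0.2468  0.8234 -0.511 ]
top {'fx': 417.98754470222906, 'fy': 417.98754470222906, 'cx': 255.91620473515374, 'cy': 192.63053347474406, 'k1': -0.11070983366676158, 'R': 0, 't': 0} [0.4366 0.0347 1.4333] [ 0.0919 -0.0143 -0.9957]
{'time_s': 0.1, 'q': array([1.0973, 0.1046, 0.0966, 1.5639, 0.    , 1.3531]), 'qvel': array([ 0.0004, -0.0015,  0.0025, -0.0007, -0.0007, -0.002 ]), 'effort': array([  0.0047, -55.8204,  50.4722,   0.0128,  -0.0004,   0.    ]), 'position': array([0.1516, 0.5802, 0.2306]), 'tcp_rot': array([-0.0002,  0.1275,  0.9918, -0.0005]), 'force': array([-0.3742,  0.1626, -0.2158]), 'ft_torque': array([0.0469, 0.0204, 0.0109]), 'finger_force': 0.0, 'opening': 0.08555212905950359}
```

View pics/side0.png

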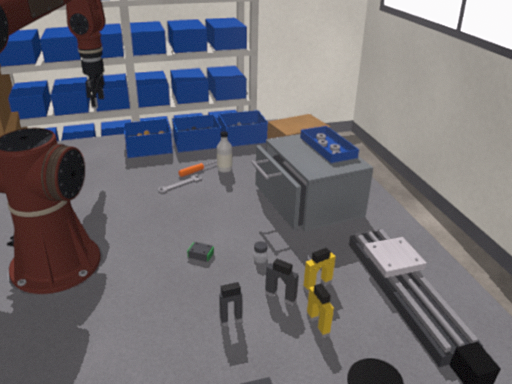

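View pics/top0.png

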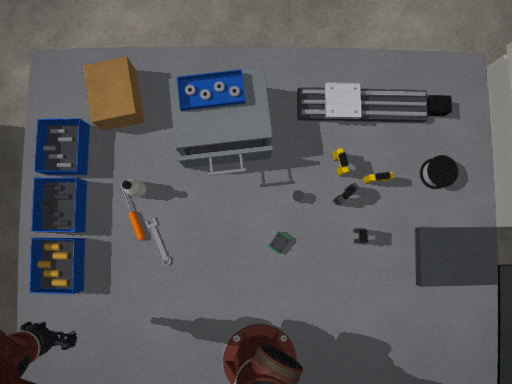

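The wide dark gauge seems to be at side (283,280) / top (346,193), and the narrow one at side (231,302) / top (361,236). The handle is at about top (226,171). I'll zoom in to check.

Run:
```python
from h import *
s=cv2.imread('pics/side0.png');t=cv2.imread('pics/top0.png')
def crop(im,x,y,w,h,k): return cv2.resize(im[y:y+h,x:x+w],None,fx=k,fy=k,interpolation=cv2.INTER_CUBIC)
A=crop(t,325,170,66,50,6);B=crop(s,250,245,66,50,6)
C=crop(t,165,135,132,100,3);D=crop(s,245,125,132,100,3)
cv2.imwrite('pics/z.png',np.vstack([np.hstack([A,B]),np.hstack([C,D])]))
```

```text
(no output)
```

View pics/z.png

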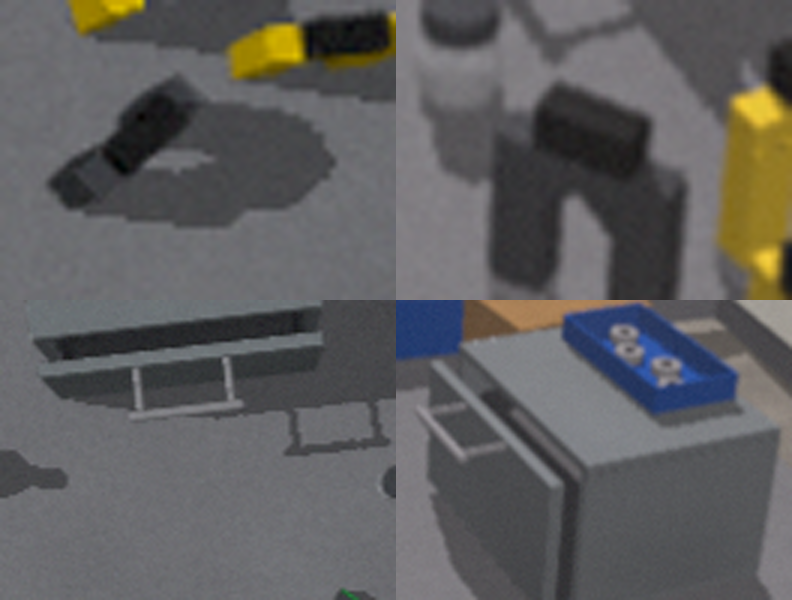

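Run:
```python
from h import *
np.set_printoptions(precision=4,suppress=True)
c=lambda x,y,k,ox,oy,cx,cy:(cx+(x-ox+.5)/k-.5,cy+(y-oy+.5)/k-.5)
T=lambda x,y:c(x,y,3,0,300,165,135)
S=lambda x,y:c(x,y,3,396,300,245,125)
L=tri(*S(419,408),*T(131,415));R=tri(*S(466,458),*T(242,404));print('handle',L,R,(L[0]+R[0])/2)
a=T(131,415);b=T(242,404)
P=onz('top',*a,.156);Q=onz('top',*b,.156);print(P,Q,(P+Q)/2,np.linalg.norm(P-Q))
P2=onz('side',*S(419,408),.156);Q2=onz('side',*S(466,458),.156);print(P2,Q2)
# drawer front top edge & cabinet front top edge in top view
for n,p in dict(dl=(40,370),dr=(322,343),cl=(30,338)).items(): print(n,onz('top',*T(*p),.164 if n[0]=='d' else .18))
# tab by darkness
for n,(x0,y0,x1,y1) in dict(top=(335,180,360,208),side=(270,255,296,276)).items():
    im=cv2.imread(f'pics/{n}0.png')[y0:y1,x0:x1].max(2); m=(im<45).astype(np.uint8)
    k,l,st,ce=cv2.connectedComponentsWithStats(m);i=1+np.argmax(st[1:,4]);m=(l==i).astype(np.uint8)
    cn=max(cv2.findContours(m,0,2)[0],key=cv2.contourArea);r=cv2.minAreaRect(cn)
    print(n,st[i],ce[i]+[x0,y0],r, im[::2,::2] if st[i,4]<30 else '')
    if n=='top': ct=ce[i]+[x0,y0]; bx=cv2.boxPoints(r)+[x0,y0]
    else: print(cv2.boxPoints(r)+[x0,y0])
print(bx);print([onz('top',*p,.105) for p in bx],onz('top',*ct,.105))
t=lambda x,y:c(x,y,6,396,0,250,245)
s1=t(597,109);print('tab centre tri',tri(*s1,*ct),onz('side',*s1,.112))
# tab top long edge in side (ends) at z=.112
for p in((540,95),(562,80),(652,120),(635,142)):print(onz('side',*t(*p),.112))
```

```text
handle (array([0.6138, 0.1629, 0.1591]), np.float64(0.0011450306455276008)) (array([0.6275, 0.0488, 0.1584]), np.float64(0.002646534708558096)) [0.6206 0.1058 0.1588]
[0.6147 0.1631 0.156 ] [0.6265 0.0491 0.156 ] [0.6206 0.1061 0.156 ] 0.11462073653329374
[0.6149 0.1688 0.156 ] [0.6302 0.0529 0.156 ]
dl [0.66   0.2566 0.164 ]
dr [ 0.6891 -0.0329  0.164 ]
cl [0.6902 0.2648 0.18  ]
top [  7   5  15  14 107] [348.5514 191.6916] ((13.750001907348633, 11.25), (7.0710673332214355, 16.26345443725586), 45.0) 
side [  3   8  19  12 131] [281.9847 268.8015] ((11.669231414794922, 13.646154403686523), (18.109071731567383, 9.550674438476562), 7.125016689300537) 
[[272.0923 272.2615]
 [273.2769 262.7846]
 [291.2462 265.0308]
 [290.0615 274.5077]]
[[340.5 194.5]
 [352.  183. ]
 [357.  188. ]
 [345.5 199.5]]
[array([ 0.554 , -0.2564,  0.105 ]), array([ 0.5914, -0.2946,  0.105 ]), array([ 0.5753, -0.3107,  0.105 ]), array([ 0.5379, -0.2724,  0.105 ])] [ 0.5632 -0.2828  0.105 ]
tab centre tri (array([ 0.5632, -0.2815,  0.1109]), np.float64(0.001202357338633646)) [ 0.5633 -0.2828  0.112 ]
[ 0.544  -0.2685  0.112 ]
[ 0.5556 -0.2617  0.112 ]
[ 0.5823 -0.2951  0.112 ]
[ 0.5712 -0.306   0.112 ]
```

Request:
{"fn": "drive_tool", "kwargs": {"rows": [{"translation":[0,0,0],"twist":[0,0,0.99],"gripper":0.5},{"translation":[0,0,0],"twist":[0,0,0.99],"gripper":0.5},{"translation":[0,0,0],"twist":[0,0,0.99],"gripper":0.5},{"translation":[0,0,0],"twist":[0,0,0.99],"gripper":0.5},{"translation":[0,0,0],"twist":[0,0,0.99],"gripper":0.5},{"translation":[0,0,0],"twist":[0,0,0.99],"gripper":0.5},{"translation":[0,0,0],"twist":[0,0,0.99],"gripper":0.5},{"translation":[0,0,0],"twist":[0,0,0],"gripper":0.5}]}}

```text
time_s: 1.1
position: [0.1517, 0.5803, 0.2309]
tcp_rot: [0.0, 0.668, 0.744, -0.0]
force: [-0.2, 0.2, 0.6]
opening: 0.0429
finger_force: 0.0
```

```bash
cat >> h.py <<'E'
from scipy.spatial.transform import Rotation as Ro
np.set_printoptions(precision=4,suppress=True)
def go(X,yaw=None):
    s=manip.state();w,x,y,z=s['tcp_rot'];R=Ro.from_quat([x,y,z,w]).as_matrix()
    print('t',s['time_s'],'pos',s['position'],'yaw_y',np.degrees(np.arctan2(R[1,1],R[0,1])),'z',R[:,2],'F',s['force'],'op',s['opening'],'q',s['q'])
    d=R.T@(np.array(X)-s['position']);print('tool shift units',d/.04, 'n rows',np.abs(d/.04).max())
    if yaw is not None:
        e=(yaw-np.degrees(np.arctan2(R[1,1],R[0,1]))+90)%180-90; print('twist z units',-e/10)
    tilt=R.T@np.array([0,0,-1.]); print('tilt fix units',np.degrees(np.cross([0,0,1.],tilt))/10)
E
python3 - <<'E'
from h import *
go([.6206,.106,.231],5.95)
im=cv2.imread('pics/top0.png')[180:208,335:362].max(2)
ys,xs=np.nonzero(im<45);m=(np.hypot(xs-13.5,ys-11.7)<11);P=np.array([onz('top',x+335,y+180,.105)[:2] for x,y in zip(xs[m],ys[m])])
w,v=np.linalg.eigh(np.cov(P.T));print(P.mean(0),np.sqrt(w*12),np.degrees(np.arctan2(v[1,1],v[0,1])))
E
```

```text
t 1.1 pos [0.1517 0.5803 0.2309] yaw_y 6.109083114756476 z [-0.0003 -0.0006 -1.    ] F [-0.1622  0.1916  0.6258] op 0.04293239962907222 q [ 1.0973  0.1044  0.0969  1.5639 -0.      2.5614]
tool shift units [-13.0382  10.3928   0.001 ] n rows 13.038209555341457
twist z units 0.015908311475646995
tilt fix units [-0.002   0.0032  0.    ]
[ 0.5632 -0.2828] [0.0225 0.0496] 132.56442770346328
```

Request:
{"fn": "drive_tool", "kwargs": {"rows": [{"translation":[-0.9,0.72,0],"twist":[0,0,0],"gripper":0.5},{"translation":[-0.9,0.72,0],"twist":[0,0,0],"gripper":0.5},{"translation":[-0.9,0.72,0],"twist":[0,0,0],"gripper":0.5},{"translation":[-0.9,0.72,0],"twist":[0,0,0],"gripper":0.5},{"translation":[-0.9,0.72,0],"twist":[0,0,0],"gripper":0.5},{"translation":[-0.9,0.72,0],"twist":[0,0,0],"gripper":0.5},{"translation":[-0.9,0.72,0],"twist":[0,0,0],"gripper":0.5},{"translation":[-0.9,0.72,0],"twist":[0,0,0],"gripper":0.5},{"translation":[-0.9,0.72,0],"twist":[0,0,0],"gripper":0.5},{"translation":[-0.9,0.72,0],"twist":[0,0,0],"gripper":0.5},{"translation":[-0.9,0.72,0],"twist":[0,0,0],"gripper":0.5},{"translation":[-0.9,0.72,0],"twist":[0,0,0],"gripper":0.5}]}}

```text
time_s: 2.6
position: [0.5419, 0.1861, 0.2312]
tcp_rot: [-0.0, 0.667, 0.745, 0.0]
force: [-0.3, 0.3, -0.3]
opening: 0.0423
finger_force: 0.0
```

```bash
python3 -c "
from h import *
go([.6206,.106,.138],5.95)"
```

```text
t 2.6 pos [0.5419 0.1861 0.2312] yaw_y 6.312341117839594 z [-0.0001  0.0002 -1.    ] F [-0.2679  0.335  -0.2512] op 0.04232813948481383 q [0.1025 0.0212 0.0109 1.5606 0.0002 1.5631]
tool shift units [-2.2059  1.7367  2.3291] n rows 2.329129960961423
twist z units 0.03623411178395912
tilt fix units [-0.0003 -0.0009  0.    ]
```

Request:
{"fn": "drive_tool", "kwargs": {"rows": [{"translation":[-0.8,0.58,0],"twist":[0,0,0.03],"gripper":0.5},{"translation":[-0.8,0.58,0],"twist":[0,0,0],"gripper":0.5},{"translation":[-0.6,0.58,0],"twist":[0,0,0],"gripper":0.5},{"translation":[0,0,0],"twist":[0,0,0],"gripper":0.5},{"translation":[0,0,0],"twist":[0,0,0],"gripper":0.5}]}}

```text
time_s: 3.22
position: [0.6187, 0.1072, 0.2311]
tcp_rot: [-0.0, 0.67, 0.742, -0.0]
force: [-0.6, 0.3, 0.7]
opening: 0.0427
finger_force: 0.0
```

```bash
python3 -c "
from h import *
go([.6206,.106,.138],5.95)"
```

```text
t 3.225 pos [0.6187 0.1072 0.2311] yaw_y 5.878202081146894 z [-0.0007  0.0004 -1.    ] F [-0.5839  0.2624  0.7446] op 0.04266873315156595 q [-0.0364  0.1918  0.1925  1.5722  0.0003  1.4318]
tool shift units [-0.0362  0.0446  2.3271] n rows 2.327084296499755
twist z units -0.007179791885310749
tilt fix units [-0.0038 -0.0024  0.    ]
```

Descend and close on the handle gently.

Request:
{"fn": "drive_tool", "kwargs": {"rows": [{"translation":[0,0.04,0.6],"twist":[0,0,0],"gripper":0.5},{"translation":[0,0,0.6],"twist":[0,0,0],"gripper":0.5},{"translation":[0,0,0.6],"twist":[0,0,0],"gripper":0.5},{"translation":[0,0,0.5],"twist":[0,0,0],"gripper":0.5},{"translation":[0,0,0],"twist":[0,0,0],"gripper":0.5},{"translation":[0,0,0],"twist":[0,0,0],"gripper":0},{"translation":[0,0,0],"twist":[0,0,0],"gripper":0},{"translation":[0,0,0],"twist":[0,0,0],"gripper":0},{"translation":[0,0,0],"twist":[0,0,0],"gripper":0}], "grip_force": 40}}

```text
time_s: 4.35
position: [0.6215, 0.1071, 0.1407]
tcp_rot: [0.001, 0.671, 0.742, 0.001]
force: [-1.0, 1.0, 6.5]
opening: 0.0093
finger_force: 39.2
```

```bash
python3 -c "
from h import *
go([.6206,.106,.138],5.95)"
```

```text
t 4.35 pos [0.6215 0.1071 0.1407] yaw_y 5.759858735062167 z [ 0.0021  0.0002 -1.    ] F [-0.9771  0.9715  6.5341] op 0.009289773969623149 q [-0.0365  0.196   0.0334  1.4062  0.0003  1.4338]
tool shift units [-0.0254 -0.0247  0.0684] n rows 0.06842904138836964
twist z units -0.01901412649378358
tilt fix units [ 0.012  -0.0001  0.    ]
```

Request:
{"fn": "drive_tool", "kwargs": {"rows": [{"translation":[0,-0.15,0],"twist":[0,0,0],"gripper":0},{"translation":[0,-0.3,0],"twist":[0,0,0],"gripper":0},{"translation":[0,-0.3,0],"twist":[0,0,0],"gripper":0},{"translation":[0,-0.3,0],"twist":[0,0,0],"gripper":0},{"translation":[0,-0.3,0],"twist":[0,0,0],"gripper":0},{"translation":[0,-0.3,0],"twist":[0,0,0],"gripper":0},{"translation":[0,-0.3,0],"twist":[0,0,0],"gripper":0},{"translation":[0,-0.3,0],"twist":[0,0,0],"gripper":0},{"translation":[0,-0.3,0],"twist":[0,0,0],"gripper":0},{"translation":[0,-0.3,0],"twist":[0,0,0],"gripper":0},{"translation":[0,0,0],"twist":[0,0,0],"gripper":0}], "grip_force": 60}}

```text
time_s: 5.72
position: [0.5077, 0.0935, 0.1407]
tcp_rot: [0.002, 0.671, 0.741, -0.001]
force: [-0.1, -10.9, 7.0]
opening: 0.009
finger_force: 59.7
```

Run:
```python
from h import *
go([.6206,.106,.138],5.95)
cv2.imwrite('pics/s1.png',manip.capture('side'));cv2.imwrite('pics/t1.png',manip.capture('top'))
s=cv2.imread('pics/s1.png');t=cv2.imread('pics/t1.png')
def crop(im,x,y,w,h,k): return cv2.resize(im[y:y+h,x:x+w],None,fx=k,fy=k,interpolation=cv2.INTER_CUBIC)
cv2.imwrite('pics/z1.png',np.hstack([crop(t,160,110,132,132,3),crop(s,235,115,132,132,3)]))
```

```text
t 5.725 pos [0.5077 0.0935 0.1407] yaw_y 5.670919310449984 z [ 0.0023 -0.0043 -1.    ] F [ -0.1474 -10.914    7.0149] op 0.009001560591094282 q [-0.0691 -0.1533 -0.3205  1.401  -0.0041  1.4027]
tool shift units [0.0324 2.8386 0.073 ] n rows 2.8386348658529497
twist z units -0.0279080689550014
tilt fix units [ 0.0108  0.0258 -0.    ]
```

View pics/z1.png

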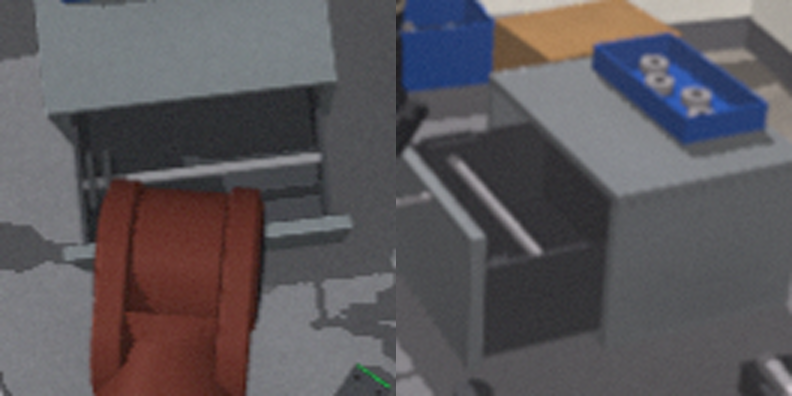

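Request:
{"fn": "drive_tool", "kwargs": {"rows": [{"translation":[-0.04,-0.2,0],"twist":[0,0,0],"gripper":0},{"translation":[-0.005,-0.2,0],"twist":[0,0,0],"gripper":0},{"translation":[-0.005,-0.2,0],"twist":[0,0,0],"gripper":0},{"translation":[0,0,0],"twist":[0,0,0],"gripper":0}]}}

```text
time_s: 6.32
position: [0.484, 0.0906, 0.1407]
tcp_rot: [0.001, 0.671, 0.742, 0.0]
force: [-1.0, -2.5, 7.9]
opening: 0.0086
finger_force: 60.0
```

Request:
{"fn": "drive_tool", "kwargs": {"rows": [{"translation":[0,-0.1,0],"twist":[0,0,0],"gripper":0},{"translation":[0,-0.1,0],"twist":[0,0,0],"gripper":0},{"translation":[0,0,0],"twist":[0,0,0],"gripper":0}]}}

```text
time_s: 6.7
position: [0.4763, 0.0897, 0.1407]
tcp_rot: [0.001, 0.671, 0.742, 0.0]
force: [-1.7, -3.1, 8.3]
opening: 0.0087
finger_force: 60.1
```

Request:
{"fn": "drive_tool", "kwargs": {"rows": [{"translation":[-0.003,-0.1,0],"twist":[0,0,0],"gripper":0},{"translation":[-0.003,-0.1,0],"twist":[0,0,0],"gripper":0},{"translation":[0,0,0],"twist":[0,0,0],"gripper":0}]}}

```text
time_s: 7.08
position: [0.4717, 0.0891, 0.1408]
tcp_rot: [0.003, 0.671, 0.742, 0.003]
force: [18.8, 1.1, -4.2]
opening: 0.0089
finger_force: 59.3
```

Request:
{"fn": "drive_tool", "kwargs": {"rows": [{"translation":[0,0.08,0],"twist":[0,0,0],"gripper":0},{"translation":[0,0,0],"twist":[0,0,0],"gripper":0.5},{"translation":[0,0,0],"twist":[0,0,0],"gripper":0.5},{"translation":[0,0,0],"twist":[0,0,0],"gripper":0.5},{"translation":[0,0,0],"twist":[0,0,0],"gripper":0.5},{"translation":[0,0,-0.6],"twist":[0,0,0],"gripper":0.5},{"translation":[0,0,-1],"twist":[0,0,0],"gripper":0.5},{"translation":[0,0,-1],"twist":[0,0,0],"gripper":0.5},{"translation":[0,0,-0.4],"twist":[0,0,0],"gripper":0.5}]}}

```text
time_s: 8.2
position: [0.4717, 0.0896, 0.2615]
tcp_rot: [0.001, 0.671, 0.742, 0.001]
force: [0.2, -0.5, -0.2]
opening: 0.0426
finger_force: 0.0
```

```bash
python3 -c "
from h import *
go([.563,-.282,.25],41)"
```

```text
t 8.2 pos [0.4717 0.0896 0.2615] yaw_y 5.744182088711384 z [ 0.0028 -0.0001 -1.    ] F [ 0.1718 -0.5385 -0.2325] op 0.04259322325469007 q [-0.0856 -0.256  -0.1911  1.6329  0.0001  1.385 ]
tool shift units [-9.4728  1.3411  0.2962] n rows 9.472815337010932
twist z units -3.525581791128862
tilt fix units [ 0.0161  0.0024 -0.    ]
```

Request:
{"fn": "drive_tool", "kwargs": {"rows": [{"translation":[-0.9,0.13,0],"twist":[0,0,0],"gripper":0.55},{"translation":[-0.95,0.13,0],"twist":[0,0,0],"gripper":0.55},{"translation":[-0.95,0.13,0],"twist":[0,0,0],"gripper":0.55},{"translation":[-0.95,0.13,0],"twist":[0,0,0],"gripper":0.55},{"translation":[-0.95,0.13,0],"twist":[0,0,0],"gripper":0.55},{"translation":[-0.95,0.13,0],"twist":[0,0,0],"gripper":0.55},{"translation":[-0.95,0.13,0],"twist":[0,0,0],"gripper":0.55},{"translation":[-0.95,0.13,0],"twist":[0,0,0],"gripper":0.55},{"translation":[-0.95,0.13,0],"twist":[0,0,0],"gripper":0.55},{"translation":[-0.95,0.13,0],"twist":[0,0,0],"gripper":0.55}]}}

```text
time_s: 9.45
position: [0.5605, -0.2823, 0.258]
tcp_rot: [-0.001, 0.671, 0.742, 0.0]
force: [0.5, 0.4, -0.1]
opening: 0.0471
finger_force: 0.0
```

Request:
{"fn": "drive_tool", "kwargs": {"rows": [{"translation":[0,0,0],"twist":[0,0,-0.88],"gripper":0.55},{"translation":[0,0,0],"twist":[0,0,-0.88],"gripper":0.55},{"translation":[0,0,0],"twist":[0,0,-0.88],"gripper":0.55},{"translation":[0,0,0],"twist":[0,0,-0.88],"gripper":0.55},{"translation":[0,0,0],"twist":[0,0,0],"gripper":0.55},{"translation":[0,0,0],"twist":[0,0,0],"gripper":0.55}]}}

```text
time_s: 10.2
position: [0.5604, -0.2811, 0.2587]
tcp_rot: [-0.0, 0.417, 0.909, 0.0]
force: [-0.2, -0.1, 1.3]
opening: 0.047
finger_force: 0.0
```

Run:
```python
from h import *
go([.563,-.282,.085],41)
cv2.imwrite('pics/s2.png',manip.capture('side'));cv2.imwrite('pics/t2.png',manip.capture('top'))
s=cv2.imread('pics/s2.png');t=cv2.imread('pics/t2.png')
def crop(im,x,y,w,h,k): return cv2.resize(im[y:y+h,x:x+w],None,fx=k,fy=k,interpolation=cv2.INTER_CUBIC)
cv2.imwrite('pics/z2.png',np.vstack([np.hstack([crop(t,165,120,132,100,3),crop(s,235,115,132,100,3)]),np.hstack([crop(t,300,145,132,100,3),crop(s,235,205,132,100,3)])]))
```

```text
t 10.2 pos [ 0.5604 -0.2811  0.2587] yaw_y 40.75386910739086 z [-0.0006  0.0006 -1.    ] F [-0.1628 -0.0919  1.3266] op 0.047011919755005245 q [-0.6732  0.1981  0.2498  1.6233  0.0001  0.1863]
tool shift units [-0.0626  0.0348  4.3425] n rows 4.3424593988773665
twist z units -0.024613089260913056
tilt fix units [-0.0005 -0.0046  0.    ]
```

View pics/z2.png

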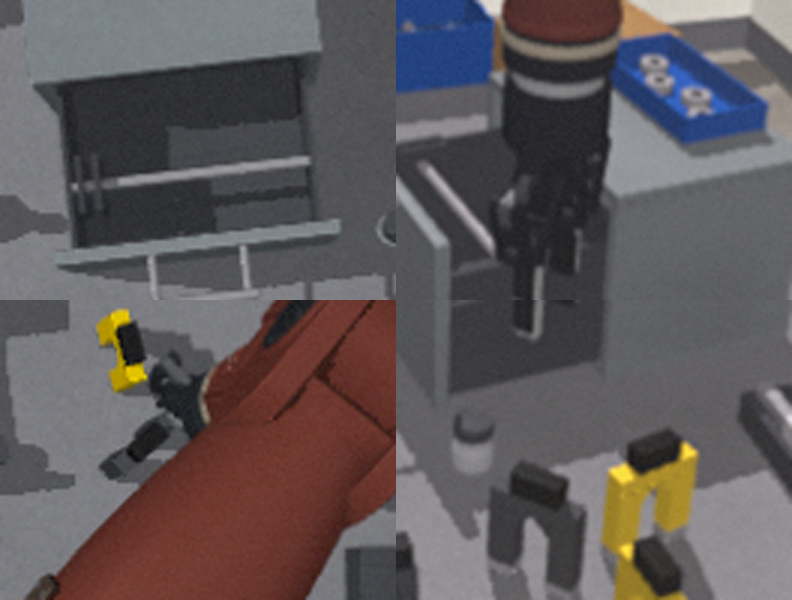

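Image: the drawer is fully open, with the bar running from crop (110,183) to (308,161) and clear. The gauges haven't moved. The gripper is above the wide gauge.

Request:
{"fn": "drive_tool", "kwargs": {"rows": [{"translation":[-0.06,0.035,0.8],"twist":[0,0,0],"gripper":0.55},{"translation":[0,0,0.9],"twist":[0,0,0],"gripper":0.55},{"translation":[0,0,0.9],"twist":[0,0,0],"gripper":0.55},{"translation":[0,0,0.9],"twist":[0,0,0],"gripper":0.55},{"translation":[0,0,0.5],"twist":[0,0,0],"gripper":0.55},{"translation":[0,0,0.39],"twist":[0,0,0],"gripper":0.55},{"translation":[0,0,0],"twist":[0,0,0],"gripper":0.55},{"translation":[0,0,0],"twist":[0,0,0],"gripper":0},{"translation":[0,0,0],"twist":[0,0,0],"gripper":0},{"translation":[0,0,0],"twist":[0,0,0],"gripper":0},{"translation":[0,0,0],"twist":[0,0,0],"gripper":0}], "grip_force": 60}}

```text
time_s: 11.68
position: [0.5639, -0.2829, 0.0853]
tcp_rot: [0.001, 0.415, 0.91, -0.0]
force: [-0.9, -0.9, 6.7]
opening: 0.019
finger_force: 59.5
```

Run:
```python
from h import *
go([.563,-.282,.26],41)
T=lambda x,y:(165+(x+.5)/3-.5,120+(y+.5)/3-.5)
S=lambda x,y:(235+(x-396+.5)/3-.5,115+(y+.5)/3-.5)
P=onz('top',*T(115,182.5),.109);Q=onz('top',*T(308,161),.109)
print('bar top',P,Q,np.degrees(np.arctan2(-(P-Q)[0],(P-Q)[1])))
a=onz('side',*S(422,165),.109);b=onz('side',*S(490,248),.109);print('bar side',a,b)
for p in((422,165),(490,248)): # intersect side ray with top-plane of bar -> height
    o,d=ray('side',*S(*p)); n=np.cross(ray('top',*T(115,182.5))[1],ray('top',*T(308,161))[1]); c=ray('top',0,0)[0]
    print('3d',o+d*(n@(c-o))/(n@d))
A=onz('top',*T(57,263),.164);B=onz('top',*T(340,229),.164);print('front',A,B,np.degrees(np.arctan2(-(A-B)[0],(A-B)[1])))
A=onz('top',*T(33,86),.18);B=onz('top',*T(320,50),.18);print('cab',A,B,np.degrees(np.arctan2(-(A-B)[0],(A-B)[1])))
```

```text
t 11.675 pos [ 0.5639 -0.2829  0.0853] yaw_y 40.933623416399335 z [ 0.0019 -0.0018 -1.    ] F [-0.8646 -0.8684  6.7474] op 0.019002959970061996 q [-0.6718  0.2175 -0.0436  1.3071 -0.0002  0.1845]
tool shift units [ 0.0206 -0.0006 -4.3676] n rows 4.367568453450187
twist z units -0.006637658360065757
tilt fix units [ 0.0017  0.0148 -0.    ]
bar top [0.5971 0.1846 0.109 ] [ 0.6209 -0.0208  0.109 ] 6.606342984845677
bar side [0.5944 0.2022 0.109 ] [0.6146 0.0186 0.109 ]
3d [0.595  0.2043 0.1078]
3d [0.6162 0.0233 0.1059]
front [0.5081 0.2362 0.164 ] [ 0.5436 -0.051   0.164 ] 7.056451309053539
cab [0.6871 0.2616 0.18  ] [ 0.7253 -0.0301  0.18  ] 7.456824422317321
```

Request:
{"fn": "drive_tool", "kwargs": {"rows": [{"translation":[0,0,-0.4],"twist":[0,0,0],"gripper":0},{"translation":[0,0,-0.9],"twist":[0,0,0],"gripper":0},{"translation":[0,0,-1],"twist":[0,0,0],"gripper":0},{"translation":[0,0,-1],"twist":[0,0,0],"gripper":0},{"translation":[0,0,-1],"twist":[0,0,0],"gripper":0},{"translation":[0,0,-0.9],"twist":[0,0,0],"gripper":0},{"translation":[0,0,0],"twist":[0,0,0],"gripper":0}]}}

```text
time_s: 12.55
position: [0.564, -0.2827, 0.2955]
tcp_rot: [0.003, 0.415, 0.91, -0.0]
force: [0.1, -0.1, -3.5]
opening: 0.0189
finger_force: 58.5
```

Request:
{"fn": "drive_tool", "kwargs": {"rows": [{"translation":[0,0,0],"twist":[0,0,-0.8],"gripper":0},{"translation":[0,0,0],"twist":[0,0,-0.8],"gripper":0},{"translation":[0,0,0],"twist":[0,0,-0.8],"gripper":0},{"translation":[0,0,0],"twist":[0,0,-0.8],"gripper":0},{"translation":[0,0,0],"twist":[0,0,-0.8],"gripper":0},{"translation":[0,0,0],"twist":[0,0,-0.8],"gripper":0},{"translation":[0,0,0],"twist":[0,0,-0.78],"gripper":0},{"translation":[0,0,0],"twist":[0,0,0],"gripper":0}]}}

```text
time_s: 13.55
position: [0.5628, -0.2817, 0.2902]
tcp_rot: [-0.001, -0.058, 0.998, 0.001]
force: [-0.5, -0.5, -3.7]
opening: 0.0193
finger_force: 58.4
```

Run:
```python
from h import *
go([.6087,.0794,.29],96.8)
```

```text
t 13.55 pos [ 0.5628 -0.2817  0.2902] yaw_y 96.6936739992868 z [-0.0016  0.0015 -1.    ] F [-0.4943 -0.4715 -3.692 ] op 0.019301728910858684 q [-0.6716  0.2242  0.3371  1.6859  0.0002 -0.7884]
tool shift units [-2.1926  8.8325  0.0174] n rows 8.832531109467409
twist z units -0.010632600071319586
tilt fix units [ 0.0096 -0.008   0.    ]
```

Request:
{"fn": "drive_tool", "kwargs": {"rows": [{"translation":[-0.2,0.5,0],"twist":[0,0,0],"gripper":0},{"translation":[-0.2,0.9,0],"twist":[0,0,0],"gripper":0},{"translation":[-0.2,0.9,0],"twist":[0,0,0],"gripper":0},{"translation":[-0.2,0.9,0],"twist":[0,0,0],"gripper":0},{"translation":[-0.2,0.9,0],"twist":[0,0,0],"gripper":0},{"translation":[-0.2,0.9,0],"twist":[0,0,0],"gripper":0},{"translation":[-0.2,0.9,0],"twist":[0,0,0],"gripper":0},{"translation":[-0.2,0.9,0],"twist":[0,0,0],"gripper":0},{"translation":[-0.2,0.9,0],"twist":[0,0,0],"gripper":0},{"translation":[-0.2,0.7,0],"twist":[0,0,0],"gripper":0},{"translation":[-0.19,0.43,0],"twist":[0,0,0],"gripper":0},{"translation":[0,0,0],"twist":[0,0,0],"gripper":0}]}}

```text
time_s: 15.05
position: [0.6087, 0.0803, 0.2913]
tcp_rot: [-0.0, -0.059, 0.998, 0.0]
force: [0.4, -0.5, -4.2]
opening: 0.0191
finger_force: 58.7
```

Run:
```python
from h import *
go([.6087,.0794,.200],96.8)
cv2.imwrite('pics/s3.png',manip.capture('side'));cv2.imwrite('pics/t3.png',manip.capture('top'))
s=cv2.imread('pics/s3.png');t=cv2.imread('pics/t3.png')
def crop(im,x,y,w,h,k): return cv2.resize(im[y:y+h,x:x+w],None,fx=k,fy=k,interpolation=cv2.INTER_CUBIC)
cv2.imwrite('pics/z3.png',np.hstack([crop(t,165,100,100,133,4),crop(s,250,85,100,133,4)]))
```

```text
t 15.05 pos [0.6087 0.0803 0.2913] yaw_y 96.78553448596601 z [-0.0005  0.0002 -1.    ] F [ 0.3685 -0.5132 -4.1793] op 0.019122403319122027 q [-0.0816  0.1729  0.2816  1.68    0.0001 -0.2   ]
tool shift units [ 0.0007 -0.0229  2.2831] n rows 2.2830990659517023
twist z units -0.0014465514033986438
tilt fix units [ 0.0013 -0.0026  0.    ]
```

View pics/z3.png

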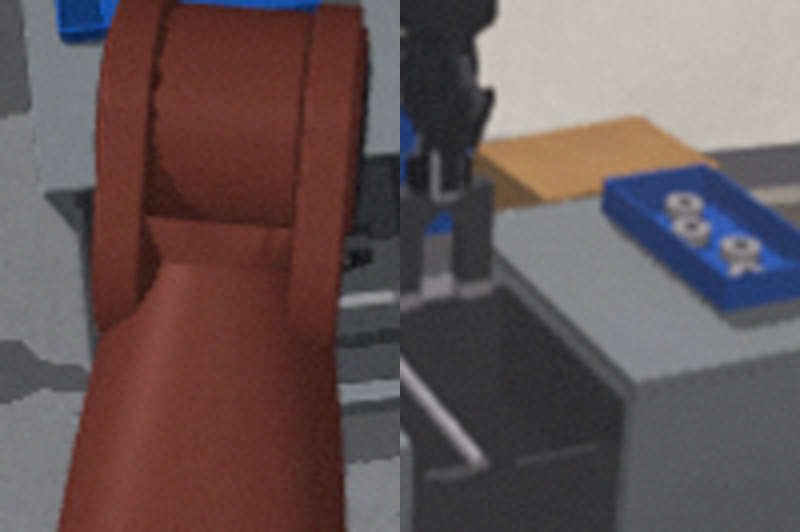

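Run:
```python
from h import *
c,s=np.cos(.119),np.sin(.119)
for a in(-.04,-.016,0,.016,.04):
    X=np.array([.6087+a*c+.01*s,.0803+a*s-.01*c,.2063]);u,v=proj('side',X);print(a,(u-250)*4+400,(v-85)*4)
s3=cv2.imread('pics/s3.png').max(2);print(s3[150:156,246:278])
```

```text
-0.04 390.0611606707761 310.8700196779324
-0.016 420.40992876224675 305.3696769229092
0 440.4400208650013 301.7429139837875
0.016 460.3087679908522 298.14807344183737
0.04 489.81057484872736 292.81530937922093
[[ 48  54  56  57  59  53  56  57  56  68  85  85  87  85  89  88  77  59
   50  50  58  57  53  54  55  59  66  83  81  78  86 111]
 [ 51  47  54  59  56  57  52  56  58  67  83  84  88  88  88  89  76  54
   49  50  55  52  57  56  55  54  65  88  89  84  79  86]
 [ 52  50  54  55  57  57  58  56  54  70  84  90  87  88  90  93  79  57
   52  50  53  58  57  57  55  54  63  87  96  89  83  79]
 [ 49  50  59  58  53  57  56  55  54  70  89  91  91  95 108 113 104  72
   50  50  56  55  53  54  56  54  70  88  95  95  87  81]
 [ 48  49  55  56  56  54  55  55  60  86 110 115 112 117 127 132 120  85
   63  56  55  60  61  62  64  70  76  92  95  91  94  92]
 [ 52  51  54  57  59  57  55  55  65  94 123 130 129 130 130 132 122  94
   77  70  74  74  80  82  89  95  89  95  95  89  90  90]]
```

Request:
{"fn": "drive_tool", "kwargs": {"rows": [{"translation":[0,-0.02,0.6],"twist":[0,0,0],"gripper":0},{"translation":[0,0,0.7],"twist":[0,0,0],"gripper":0},{"translation":[0,0,0.7],"twist":[0,0,0],"gripper":0},{"translation":[0,0,0.6],"twist":[0,0,0],"gripper":0},{"translation":[0,0,0.5],"twist":[0,0,0],"gripper":0},{"translation":[0,0,0.4],"twist":[0,0,0],"gripper":0},{"translation":[0,0,0.3],"twist":[0,0,0],"gripper":0},{"translation":[0,0,0.1],"twist":[0,0,0],"gripper":0},{"translation":[0,0,0],"twist":[0,0,0],"gripper":0}]}}

```text
time_s: 16.27
position: [0.6089, 0.0782, 0.136]
tcp_rot: [0.0, -0.059, 0.998, 0.0]
force: [-0.0, 0.3, -3.2]
opening: 0.0191
finger_force: 58.7
```

Request:
{"fn": "drive_tool", "kwargs": {"rows": [{"translation":[0,0,0.05],"twist":[0,0,0],"gripper":0},{"translation":[0,0,0.05],"twist":[0,0,0],"gripper":0},{"translation":[0,0,0],"twist":[0,0,0],"gripper":0}]}}

```text
time_s: 16.65
position: [0.6087, 0.0782, 0.1317]
tcp_rot: [-0.0, -0.059, 0.998, 0.0]
force: [0.1, 0.2, -3.3]
opening: 0.0191
finger_force: 58.7
```

Request:
{"fn": "drive_tool", "kwargs": {"rows": [{"translation":[0,0,0.04],"twist":[0,0,0],"gripper":0},{"translation":[0,0,0.03],"twist":[0,0,0],"gripper":0},{"translation":[0,0,0],"twist":[0,0,0],"gripper":0}]}}

```text
time_s: 17.02
position: [0.6089, 0.0781, 0.129]
tcp_rot: [0.0, -0.059, 0.998, 0.0]
force: [0.1, -0.2, -2.9]
opening: 0.019
finger_force: 58.9
```

Request:
{"fn": "drive_tool", "kwargs": {"rows": [{"translation":[0,0,0.03],"twist":[0,0,0],"gripper":0},{"translation":[0,0,0.02],"twist":[0,0,0],"gripper":0},{"translation":[0,0,0],"twist":[0,0,0],"gripper":0}]}}

```text
time_s: 17.4
position: [0.6094, 0.0782, 0.1282]
tcp_rot: [0.001, -0.059, 0.998, -0.0]
force: [0.3, 0.9, 5.0]
opening: 0.0185
finger_force: 59.9
```

Request:
{"fn": "drive_tool", "kwargs": {"rows": [{"translation":[0,0,0],"twist":[0,0,0],"gripper":0.35},{"translation":[0,0,0],"twist":[0,0,0],"gripper":0.5},{"translation":[0,0,0],"twist":[0,0,0],"gripper":0.5},{"translation":[0,0,0],"twist":[0,0,0],"gripper":0.5},{"translation":[0,0,-0.3],"twist":[0,0,0],"gripper":0.5},{"translation":[0,0,-0.6],"twist":[0,0,0],"gripper":0.5},{"translation":[0,0,-0.9],"twist":[0,0,0],"gripper":0.5},{"translation":[0,0,-1],"twist":[0,0,0],"gripper":0.5},{"translation":[0,0,-0.5],"twist":[0,0,0],"gripper":0.5}]}}

```text
time_s: 18.52
position: [0.6095, 0.0781, 0.2626]
tcp_rot: [0.002, -0.059, 0.998, -0.0]
force: [-0.4, 0.3, 0.0]
opening: 0.0427
finger_force: 0.0
```

Run:
```python
from h import *
go([.40,.065,.26],96.8)
```

```text
t 18.525 pos [0.6095 0.0781 0.2626] yaw_y 96.74366398657446 z [ 0.0038 -0.0003 -1.    ] F [-0.3998  0.2885  0.0091] op 0.04271978502048816 q [-0.0851  0.154   0.2081  1.621   0.0001 -0.2028]
tool shift units [5.2399 0.29   0.0451] n rows 5.239944236754609
twist z units -0.005633601342553618
tilt fix units [-0.004   0.0216  0.    ]
```

Request:
{"fn": "drive_tool", "kwargs": {"rows": [{"translation":[0.8,0,0],"twist":[0,0,0],"gripper":0.5},{"translation":[0.9,0,0],"twist":[0,0,0],"gripper":0},{"translation":[0.9,0,0],"twist":[0,0,0],"gripper":0},{"translation":[0.9,0,0],"twist":[0,0,0],"gripper":0},{"translation":[0.8,0.2,0],"twist":[0,0,0],"gripper":0},{"translation":[0.3,0.2,0],"twist":[0,0,0],"gripper":0},{"translation":[0,0,0],"twist":[0,0,0],"gripper":0},{"translation":[0,0,0],"twist":[0,0,0],"gripper":0}]}}

```text
time_s: 19.52
position: [0.425, 0.0724, 0.259]
tcp_rot: [0.0, -0.059, 0.998, -0.0]
force: [0.3, -0.3, 0.8]
opening: -0.0001
finger_force: 0.0
```

Run:
```python
from h import *
go([.425,.0825,.143],96.8)
cv2.imwrite('pics/s4.png',manip.capture('side'));cv2.imwrite('pics/t4.png',manip.capture('top'))
s=cv2.imread('pics/s4.png');t=cv2.imread('pics/t4.png')
def crop(im,x,y,w,h,k): return cv2.resize(im[y:y+h,x:x+w],None,fx=k,fy=k,interpolation=cv2.INTER_CUBIC)
cv2.imwrite('pics/z4.png',np.hstack([crop(t,165,110,100,133,4),crop(s,230,95,100,133,4)]))
```

```text
t 19.525 pos [0.425  0.0724 0.259 ] yaw_y 96.75474895683357 z [ 0.0005 -0.     -1.    ] F [ 0.2766 -0.2963  0.8429] op -0.00013766612410619385 q [-0.1367 -0.4063 -0.3158  1.6608  0.0001 -0.2546]
tool shift units [-0.0293  0.2513  2.9006] n rows 2.9006034555041165
twist z units -0.00452510431664308
tilt fix units [-0.0003  0.0027  0.    ]
```

View pics/z4.png

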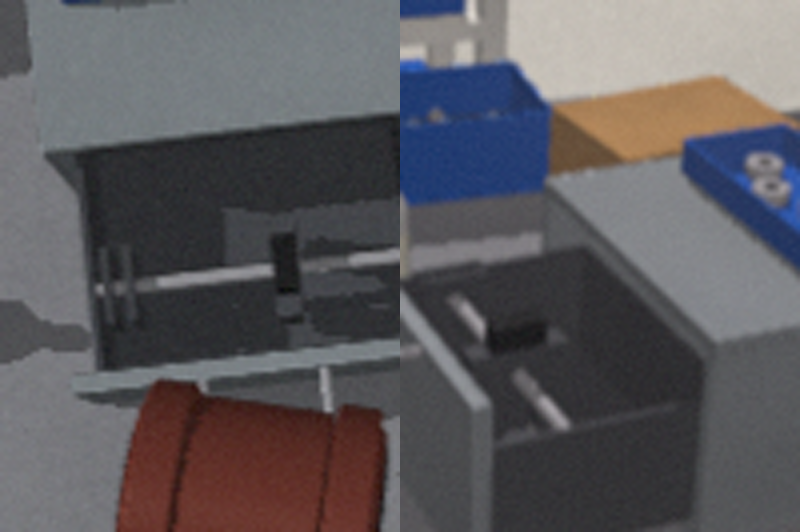

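The gauge hangs level astride the bar at top crop (286,265), clear of the others. Next, lower the closed fingers in front of the handle and push.

Request:
{"fn": "drive_tool", "kwargs": {"rows": [{"translation":[0.1,0.25,0.7],"twist":[0,0,0],"gripper":0},{"translation":[0,0,0.8],"twist":[0,0,0],"gripper":0},{"translation":[0,0,0.8],"twist":[0,0,0],"gripper":0},{"translation":[0,0,0.6],"twist":[0,0,0],"gripper":0},{"translation":[0,0,0],"twist":[0,0,0],"gripper":0},{"translation":[-0.3,0,0],"twist":[0,0,0],"gripper":0},{"translation":[-0.3,0,0],"twist":[0,0,0],"gripper":0},{"translation":[-0.15,0,0],"twist":[0,0,0],"gripper":0},{"translation":[-0.15,0,0],"twist":[0,0,0],"gripper":0},{"translation":[-0.15,0,0],"twist":[0,0,0],"gripper":0}]}}

```text
time_s: 20.88
position: [0.4608, 0.0868, 0.1431]
tcp_rot: [-0.0, -0.059, 0.998, -0.0]
force: [-2.3, -0.5, 2.5]
opening: -0.0005
finger_force: 1.2
```

Request:
{"fn": "drive_tool", "kwargs": {"rows": [{"translation":[-0.2,0,0],"twist":[0,0,0],"gripper":0},{"translation":[-0.2,0,0],"twist":[0,0,0],"gripper":0},{"translation":[-0.2,0,0],"twist":[0,0,0],"gripper":0},{"translation":[-0.2,0,0],"twist":[0,0,0],"gripper":0},{"translation":[-0.2,0,0],"twist":[0,0,0],"gripper":0},{"translation":[-0.2,0,0],"twist":[0,0,0],"gripper":0},{"translation":[-0.2,0,0],"twist":[0,0,0],"gripper":0},{"translation":[-0.2,0,0],"twist":[0,0,0],"gripper":0},{"translation":[-0.2,0,0],"twist":[0,0,0],"gripper":0},{"translation":[-0.2,0,0],"twist":[0,0,0],"gripper":0}]}}

```text
time_s: 22.12
position: [0.5407, 0.0963, 0.1428]
tcp_rot: [-0.0, -0.059, 0.998, 0.0]
force: [-2.9, -0.3, 1.4]
opening: 0.0001
finger_force: 0.9
```

Request:
{"fn": "drive_tool", "kwargs": {"rows": [{"translation":[-0.2,0,0],"twist":[0,0,0],"gripper":0},{"translation":[-0.2,0,0],"twist":[0,0,0],"gripper":0},{"translation":[-0.2,0,0],"twist":[0,0,0],"gripper":0},{"translation":[-0.2,0,0],"twist":[0,0,0],"gripper":0},{"translation":[-0.2,0,0],"twist":[0,0,0],"gripper":0},{"translation":[-0.2,0,0],"twist":[0,0,0],"gripper":0}]}}

```text
time_s: 22.88
position: [0.5883, 0.1019, 0.1429]
tcp_rot: [-0.0, -0.059, 0.998, 0.0]
force: [-2.2, 1.8, 0.8]
opening: 0.0001
finger_force: 0.9
```

Request:
{"fn": "drive_tool", "kwargs": {"rows": [{"translation":[-0.2,0,0],"twist":[0,0,0],"gripper":0},{"translation":[-0.2,0,0],"twist":[0,0,0],"gripper":0},{"translation":[-0.15,0,0],"twist":[0,0,0],"gripper":0},{"translation":[-0.1,0,0],"twist":[0,0,0],"gripper":0},{"translation":[-0.05,0,0],"twist":[0,0,0],"gripper":0},{"translation":[0,0,0],"twist":[0,0,0],"gripper":0}]}}

```text
time_s: 23.62
position: [0.6159, 0.105, 0.143]
tcp_rot: [0.0, -0.059, 0.998, -0.0]
force: [-0.1, -0.3, -0.1]
opening: -0.0002
finger_force: 0.0
```

Request:
{"fn": "drive_tool", "kwargs": {"rows": [{"translation":[-0.07,0,0],"twist":[0,0,0],"gripper":0},{"translation":[-0.07,0,0],"twist":[0,0,0],"gripper":0},{"translation":[0,0,0],"twist":[0,0,0],"gripper":0}]}}

```text
time_s: 24.0
position: [0.6216, 0.1058, 0.143]
tcp_rot: [0.0, -0.059, 0.998, 0.0]
force: [-0.7, -0.1, 0.4]
opening: -0.0001
finger_force: 0.0
```

Request:
{"fn": "drive_tool", "kwargs": {"rows": [{"translation":[-0.06,0,0],"twist":[0,0,0],"gripper":0},{"translation":[-0.06,0,0],"twist":[0,0,0],"gripper":0},{"translation":[0,0,0],"twist":[0,0,0],"gripper":0}]}}

```text
time_s: 24.38
position: [0.6246, 0.1062, 0.1429]
tcp_rot: [-0.002, -0.059, 0.998, -0.0]
force: [-9.6, -1.9, 4.9]
opening: 0.0002
finger_force: 5.0
```

Request:
{"fn": "drive_tool", "kwargs": {"rows": [{"translation":[-0.04,0,0],"twist":[0,0,0],"gripper":0},{"translation":[-0.04,0,0],"twist":[0,0,0],"gripper":0},{"translation":[0,0,0],"twist":[0,0,0],"gripper":0}]}}

```text
time_s: 24.75
position: [0.6248, 0.1063, 0.1428]
tcp_rot: [-0.005, -0.059, 0.998, -0.001]
force: [-27.4, -5.3, 14.3]
opening: -0.0003
finger_force: 13.4
```

Fully shut: the push force rises with no further travel. Retreat and check.

Request:
{"fn": "drive_tool", "kwargs": {"rows": [{"translation":[0.15,0,0],"twist":[0,0,0],"gripper":0},{"translation":[0.5,0,0],"twist":[0,0,0],"gripper":0},{"translation":[1,0,0],"twist":[0,0,0],"gripper":0},{"translation":[1,0,0],"twist":[0,0,0],"gripper":0},{"translation":[1,0,-0.5],"twist":[0,0,0],"gripper":0},{"translation":[1,0,-1],"twist":[0,0,0],"gripper":0},{"translation":[0,0,-1],"twist":[0,0,0],"gripper":0},{"translation":[0,0,0],"twist":[0,0,0],"gripper":0}]}}

```text
time_s: 25.75
position: [0.446, 0.0847, 0.2465]
tcp_rot: [0.003, -0.059, 0.998, -0.0]
force: [1.2, 1.1, -0.6]
opening: 0.0
finger_force: 0.0
```

Run:
```python
from h import *
go([.425,.0825,.143])
s=manip.capture('side');t=manip.capture('top')
def crop(im,x,y,w,h,k): return cv2.resize(im[y:y+h,x:x+w],None,fx=k,fy=k,interpolation=cv2.INTER_CUBIC)
cv2.imwrite('pics/z5.png',np.hstack([crop(t,150,100,200,266,2),crop(s,200,100,200,266,2)]))
```

```text
t 25.75 pos [0.446  0.0847 0.2465] yaw_y 96.73836114062918 z [ 0.0069 -0.0005 -1.    ] F [ 1.2492  1.0933 -0.6354] op 1.9948532586035928e-05 q [-0.1019 -0.3487 -0.2943  1.6183  0.0002 -0.2195]
tool shift units [0.5467 0.0097 2.5837] n rows 2.583746716426723
tilt fix units [-0.0074  0.0392  0.    ]
```

View pics/z5.png

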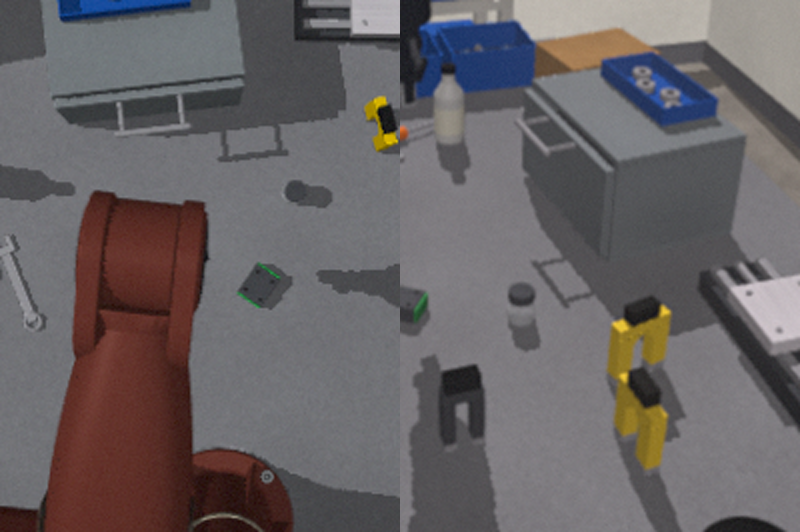

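The drawer is flush shut, the bystanders are undisturbed, and the robot is clear of everything.

```bash
python3 -c "
from cell import manip
print(manip.job_done())"
```

```text
the job is handed in; nothing more can be done
None
```

I hung the wide gauge astride the bar, pushed the drawer fully shut, left the other things on the bench alone, and handed the job in with about 26 s on the robot's clock.

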